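# Set up the display row in mirror order

## Task

The live-sale camera mirrors its picture, so move the four pieces (egg, ball, cube, crystal) from the wooden carrying rack to the white display stand in reverse order: seen from the robot, the piece at the left end of the rack goes to the right end of the stand, the second from the left to the second from the right, and so on. Stand each piece upright in the middle of its bay without tipping it over, and leave the tweezers, the loupe and the two tumbled stones where they lie.

Things in the scene. Friction and masses are not known exactly. Their poses are not given: they have to be found in the camera images.
- carry_rack: Wooden carrying rack, fixed, 72 (x) x 296 mm (y), dark end cheeks 26 mm high, bay floors 12 mm above its underside. Row of four bays at y = +0.102, +0.034, -0.034, -0.102 m, x = 0, each 62 x 62 mm inside, between ribs 5 mm high. Origin: centre of underside; z up, +x away from the robot, +y to its left, turned under 0.3 rad. Left or right of the stand.
- display_stand: White display stand with cork-coloured pads, fixed, 73 mm deep (x), 284 mm long (y), empty at the start; bay floors 18 mm above its underside. Row of four bays at y = +0.102, +0.034, -0.034, -0.102 m, x = 0, each 62 x 62 mm inside, between ribs 5 mm high. Origin: centre of underside; z up, +x away from the robot, +y to its left, turned under 0.3 rad.
- egg: Reddish stone egg, 44 mm across and 55 mm tall, widest about 27 mm up, standing on a small ground foot. Origin: centre of the foot; z along the egg. Stands upright in one bay of the carrying rack at the start, centred within 3 mm; the bay differs from start to start.
- ball: Grey stone ball on a small wooden ring that belongs to it (one piece), 48 mm across, 50 mm tall, widest about 26 mm up. Origin: centre of the ring's underside; z up. Stands upright in one bay of the carrying rack at the start, centred within 3 mm; the bay differs from start to start.
- cube: Pyrite cube, 34 mm, edges along its x, y, z. Origin: centre of the underside. Turned up to 0.25 rad against the rack. Stands upright in one bay of the carrying rack at the start, centred within 3 mm; the bay differs from start to start.
- crystal: Pink pointed crystal, an upright prism 29 mm (its x) by 26 mm (its y, between two parallel flats) and 90 mm tall; the shaft is straight to at least 55 mm up. Origin: centre of the underside; z along the shaft. Its y axis lies across the rack's row to within 0.25 rad. Stands upright in one bay of the carrying rack at the start, centred within 3 mm; the bay differs from start to start.
- tweezers: Bystander: steel tweezers 13 x 120 x 9 mm lying on the desk in front of the carrying rack. Origin: centre of the underside.
- blue_stone: Bystander: blue tumbled stone 32 x 36 x 20 mm on the desk behind the carrying rack. Origin: centre of the underside.
- loupe: Bystander: folding loupe 28 x 72 x 15 mm lying on the desk in front of the display stand. Origin: centre of the underside.
- red_stone: Bystander: red tumbled stone 26 x 38 x 20 mm on the desk behind the display stand. Origin: centre of the underside.

How it is judged:
By the outcome, as a careful person would: the job done as asked, in the order asked, and still so for the second after the job is handed in, with the robot touching nothing.
It also fails if it takes over 115 s, if anything falls off the work surface, if the arm or the gripper's body presses on something with over 40 N, if the wrist force passes 120 N, or if a joint passes its speed limit or range.

## Robot

A 6-joint arm with a two-finger parallel gripper is mounted at the origin on a cart in front of the work surface, level with it; the furniture and walls round the work are solid. World frame = base frame: x ahead of the robot, y to its left, z up, the work surface at z = 0. Lengths are in m, angles in degrees, forces in N, time in s.
With the tool pointing down it reaches from about 0.35 to 0.95 m from the base axis. Payload 17.4 kg.
Tool frame: the origin (TCP) lies on the centre line of the jaws, within the pads' length; the fingertips stand 11 mm ahead of it and the grasp point (between the pads) lies 8 mm behind it; x points along the fingers, y is the direction in which the jaws open and shut, and the axes are right-handed (so a half turn about x gives the same grasp; the last joint's range is limited). The gripper opens to 93 mm and grips with 3 to 60 N. Pads are 15 mm wide; open, the fingers measure 128 mm over their backs; the gripper's body (75 mm by 188 mm) begins 65 mm behind the grasp point.
Start: joints at [-74.702, 6.646, 82.598, -0, 90.757, -2.166], TCP at [0.203, -0.644, 0.23] pointing down, gripper open.
Joint ranges: [-162.19, 162.19], [-47.58, 125.68], [4.15, 143.07], [-65.23, 245.23], [0.69, 171.88], [-170.13, 170.13]. Speed limits (degrees/s): [108.29, 108.29, 127.2, 180, 180, 180].

## Interface

Orientations are given as [roll, pitch, yaw] about the fixed x, y, z axes, in that order (R = Rz(yaw) Ry(pitch) Rx(roll)).
In Python, from cell import robot, vision, finder gives the robot as it stands.
- The arm moves only by the tool apply_moves, never from a script. Its argument "moves" is a list of rows, each a list of 3 entries, a list of its own where there are three numbers: the shift along the tool's x, y, z scaled (see below), then the turn, a rotation vector about the tool's x, y, z scaled (see below), then the opening, from -1 (shut) to 1 (fully open), so that 0 is half open. A call has 1 to 20 rows; each row shifts and turns the pose as measured when the row begins, along the tool's axes as they then stand; what a row does not reach is not made up. The controller multiplies each number of a shift by 60 mm and each number of a turn by 180 degrees. A row lasts 1/8 s, in which the tool goes at most 62.5 mm and 10.7 degrees, less where a joint would pass 70% of its speed; a pose out of reach is approached as far as the arm can. A call with a number of a shift or a turn outside -1 to 1 is refused whole. A call with a gripper value outside its range is refused whole. The fingers move at their own pace and stop on an object; "grip_force" is the grip in N (left out, the last holds). Time passes only in rows, so rows that do not move let the fingers close. It gives the time, the measured TCP pose, the force and the opening at its end, in the units of the state.
- robot.observe(): the state, without advancing time (a new reading comes with each control period).
- vision.get_image(name): name is "scene" or "top"; returns the picture (420x560x3 uint8, red, green, blue); there is no depth.
- vision.calibration(name): a dict with "intrinsics" (3x3 intrinsics, pixels), "D" ([k1, k2, p1, p2, k3] as OpenCV has them; the pictures are not rectified), "R" (3x3) and "t" (3): a world point X has camera coordinates R X + t. Camera axes: x right, y down, z forward; pixel columns grow to the right and rows downward; lengths in m; the calibration is good to about 2 mm. A picture is of the moment at which its call begins. calibration takes no time and is no camera call.
- robot.job_done(): hands the job in, once; it reports no verdict.
Trained networks look in the newest picture that a camera, given by its name, has taken for a name from the list of things; names that differ only in an ending like _2 or _b are one class to them, and where a whole thing is asked for, a point or a joint stands for the part that bears it (a point fixed in the world has none). Each returns a list of dicts, best first, with "confidence" (0 to 1); they miss things now and then, are a little off and sometimes report something else, mostly with a low value. They report only what shows in the picture. A call takes as long as a camera call.
- finder.find_in(camera, label): "uv" ([column, row] in pixels, amid what is visible of it).
- finder.outline_of(camera, label): "mask" (420x560 bool, what is visible of it) and "uv" ([column, row] in pixels, amid what is visible of it).
The state is a dict: "time_s": time; "joints": joint angles; "joint_vel": joint speeds; "tau": joint torques, N m; "tool_pos": TCP position; "eef_rot": TCP orientation; "contact_force": force on the tool from outside, world axes, zero at the start; "torque": the same for the moment, N m; "gripper_width": finger opening in m.
Only numpy, scipy, OpenCV 4.12 (cv2) and the standard library are available. Lean on these libraries where they do the work, as an engineer would, in place of code of your own. Each camera call takes 0.05 s, during which the arm holds its last target. There are 200 camera calls.

## Working session

There is one attempt and no reset: what is moved stays moved. The work goes in short steps, Python scripts to look and compute and a tool call to move; the robot and the scene stay as the last step left them, time stands still between calls to the robot, and variables do not carry over. Pictures are saved under pics/ and viewed, on a budget of 14 in all, crops included, one or two more only if the job needs it, and the job is handed in when it is done.

Besides the shell and the picture viewer there is one more tool, called after ">>>" by a JSON object that holds its "name" and its "arguments", one argument or row to a line. apply_moves: Moves the arm, as the interface text tells. Its arguments: {"type":"object","properties":{"moves":{"type":"array"},"grip_force":{"type":"number"}},"required":["moves"]}

```bash
ls; mkdir -p pics; python3 - <<'E'
from cell import robot, vision, finder
import cv2, numpy as np
np.set_printoptions(precision=4,suppress=True)
print(robot.observe())
for n in("scene","top"):
    im=vision.get_image(n); cv2.imwrite(f"pics/{n}0.png",im[:,:,::-1])
    print(n,vision.calibration(n))
    for l in "carry_rack display_stand egg ball cube crystal".split():
        print(l,[(np.round(d["uv"],1).tolist(),round(d["confidence"],2)) for d in finder.find_in(n,l)][:3])
E
```

```text
pics
{'time_s': 0.0, 'joints': array([-74.7028,   6.6744,  82.6362,  -0.0023,  90.7546,  -2.1633]), 'joint_vel': array([-0.093 , -0.0445,  0.0203, -0.0409,  0.0385, -0.0807]), 'tau': array([  0.0019, -72.1255, -62.2612,   0.078 ,   0.0237,  -0.0001]), 'tool_pos': array([ 0.2025, -0.6437,  0.2289]), 'eef_rot': array([-90.1849,  89.9347, 107.2756]), 'contact_force': array([ 0.5357, -0.125 , -0.3087]), 'torque': array([ 0.0975,  0.0191, -0.0511]), 'gripper_width': 0.09312338148603333}
scene {'intrinsics': array([[474.4918,   0.    , 283.1752],
       [  0.    , 474.4918, 208.7142],
       [  0.    ,   0.    ,   1.    ]]), 'D': array([-0.0022,  0.    ,  0.    ,  0.    ,  0.    ]), 'R': array([[-0.5719, -0.82  ,  0.0221],
       [-0.3521,  0.2211, -0.9095],
       [ 0.7409, -0.5279, -0.4151]]), 't': array([0.3002, 0.2084, 0.7229])}
carry_rack [([233.8, 238.5], 0.75)]
display_stand [([319.8, 204.0], 0.61)]
egg [([222.5, 227.0], 0.56)]
ball [([273.9, 212.0], 0.56)]
cube [([192.6, 239.9], 0.95)]
crystal [([248.8, 212.8], 0.91)]
top {'intrinsics': array([[450.1468,   0.    , 277.5719],
       [  0.    , 450.1468, 215.3994],
       [  0.    ,   0.    ,   1.    ]]), 'D': array([-0.0986,  0.    ,  0.    ,  0.    ,  0.    ]), 'R': array([[ 0.0134, -0.9998, -0.013 ],
       [-0.996 , -0.0122, -0.0881],
       [ 0.0879,  0.0141, -0.996 ]]), 't': array([0.0124, 0.502 , 0.924 ])}
carry_rack [([222.2, 212.6], 0.7)]
display_stand [([385.7, 205.2], 0.7)]
egg [([202.4, 212.6], 0.67)]
ball [([268.9, 212.7], 0.7)]
cube [([170.4, 215.8], 0.54)]
crystal [([234.6, 212.1], 0.63)]
```

View pics/top0.png

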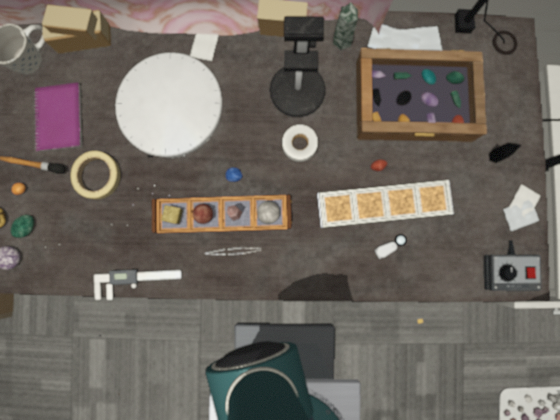

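View pics/scene0.png

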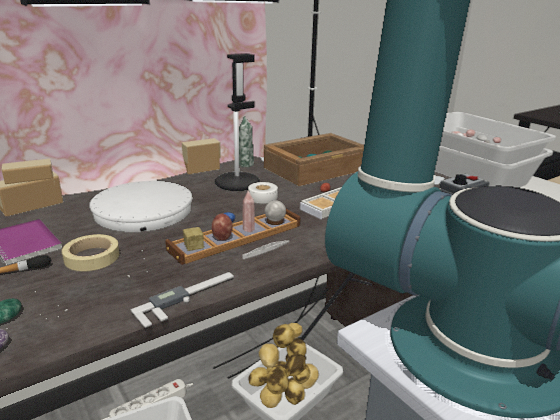

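The top view shows the rack at left (around 222,213) holding, left to right, cube, egg, crystal, ball. The stand is at right (around 386,205) and empty. The stand order, left to right, must therefore be ball, crystal, egg, cube. Next I'll measure poses from the outlines.

```bash
cat > h.py <<'E'
from cell import robot, vision, finder
import cv2, numpy as np
from scipy.spatial.transform import Rotation as Ro
np.set_printoptions(precision=4,suppress=True)
def world(n,uv,z):
    c=vision.calibration(n); R=np.array(c["R"]);t=np.array(c["t"])
    p=cv2.undistortPoints(np.float64(uv).reshape(-1,1,2),c["intrinsics"],c["D"])[:,0]
    d=np.c_[p,np.ones(len(p))]@R; C=-R.T@t
    return C+d*((z-C[2])/d[:,2])[:,None]
def proj(n,X):
    c=vision.calibration(n)
    return cv2.projectPoints(np.float64(X).reshape(-1,1,3),cv2.Rodrigues(np.array(c["R"]))[0],np.array(c["t"]),c["intrinsics"],c["D"])[0][:,0]
def mask(n,l):
    r=finder.outline_of(n,l); return (r[0]["mask"],r[0]["confidence"]) if r else (None,0)
def rect(n,m,z):
    v,u=np.nonzero(m); w=world(n,np.c_[u,v],z)[:,:2]
    (c,s,a)=cv2.minAreaRect((w*1000).astype(np.float32)); return np.array(c),s,a
def R(): return Ro.from_euler("xyz",robot.observe()["eef_rot"],degrees=True).as_matrix()
E
python3 - <<'E'
from h import *
im=vision.get_image("top")
M={}
for l,z in dict(carry_rack=.017,display_stand=.023,egg=.039,ball=.038,cube=.046,crystal=.05).items():
    m,c=mask("top",l)
    if m is None: print(l,"none");continue
    M[l]=m
    print(l,round(c,2),m.sum(),rect("top",m,z), world("top",np.argwhere(m)[:,::-1].mean(0),z))
np.savez("masks.npz",**M)
print(R())
ov=im[:,:,::-1].copy()
for m in M.values():
    k,_=cv2.findContours(m.astype(np.uint8),cv2.RETR_EXTERNAL,cv2.CHAIN_APPROX_NONE); 
big=cv2.resize(ov[165:265,140:340],None,fx=4,fy=4,interpolation=cv2.INTER_CUBIC)
big2=cv2.resize(ov[165:265,300:500],None,fx=4,fy=4,interpolation=cv2.INTER_CUBIC)
a=np.vstack([big[:300],big2[:300]])
cv2.imwrite("pics/crop1.png",a)
E
```

```text
carry_rack 0.64 3566 (array([504.2035, 139.9207]), (76.03759002685547, 299.3275451660156), 2.3891360759735107) [[0.5035 0.1391 0.017 ]]
display_stand 0.31 164 (array([507.8087, 111.7154]), (31.561702728271484, 25.29759407043457), 45.979530334472656) [[0.5068 0.111  0.023 ]]
egg 0.75 344 (array([502.3985, 175.5086]), (41.322635650634766, 41.920326232910156), 27.362760543823242) [[0.5028 0.1755 0.039 ]]
ball 0.58 386 (array([506.2282,  39.503 ]), (43.65221405029297, 43.49765396118164), 0.7606626749038696) [[0.5067 0.0396 0.038 ]]
cube 0.84 333 (array([499.2071, 237.1435]), (42.49231719970703, 34.89310073852539), 79.46199035644531) [[0.4992 0.2374 0.046 ]]
crystal 0.65 180 (array([504.7387, 109.1717]), (33.5862922668457, 26.001541137695312), 45.873985290527344) [[0.5045 0.1081 0.05  ]]
[[-0.      0.3001 -0.9539]
 [ 0.     -0.9539 -0.3001]
 [-1.     -0.      0.    ]]
```

View pics/crop1.png

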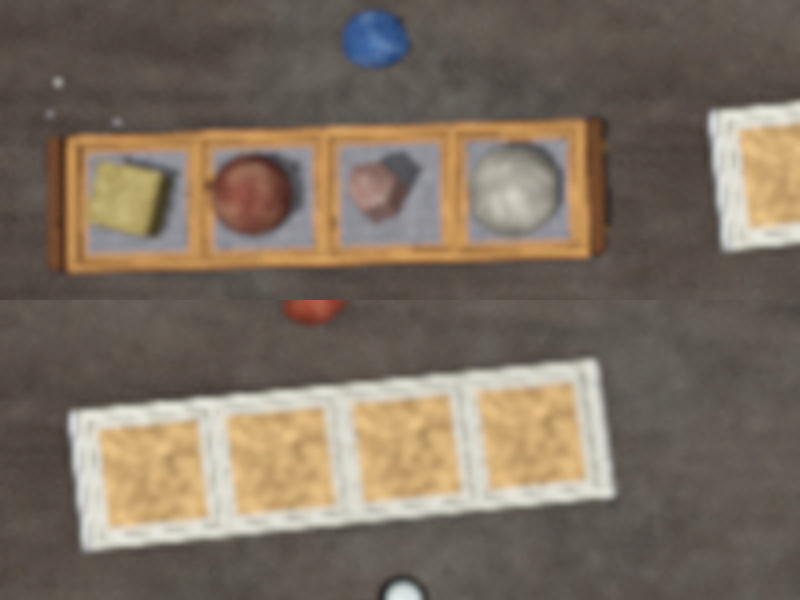

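The crop confirms the order. The stand net grabbed the wrong thing, so I'll segment the stand by colour and look closer at the cube and crystal yaw.

```bash
python3 - <<'E'
from h import *
im=vision.get_image("top")
M=np.load("masks.npz")
sub=np.zeros(im.shape[:2],np.uint8); roi=im[175:235,310:460].astype(int)
sub[175:235,310:460]=((roi.max(2)>125))
n,L,st,_=cv2.connectedComponentsWithStats(sub); k=1+st[1:,4].argmax(); print("stand",rect("top",L==k,.02),st[k])
# cork pads
hsv=cv2.cvtColor(im,cv2.COLOR_RGB2HSV); pad=np.zeros_like(sub); pad[175:235,310:460]=((hsv[...,1]>70)&(hsv[...,2]>140))[175:235,310:460]
n,L,st,ce=cv2.connectedComponentsWithStats(pad)
for i in range(1,n):
    if st[i,4]>150: print("pad",world("top",ce[i],.018),rect("top",L==i,.018)[1:])
g=cv2.resize(im[190:236,155:255,::-1],None,fx=8,fy=8,interpolation=cv2.INTER_CUBIC)
# predicted crystal hex outlines at base and shoulder
def hexp(cx,cy,a,z):
    th=np.radians(a)+np.arange(0,360,60)*np.pi/180+np.pi/2
    return np.c_[cx+.015*np.cos(th),cy+.015*np.sin(th),np.full(6,z)]
c2=g.copy()
def dr(P,col):
    q=(proj("top",P)-[155,190]+.5)*8-.5; cv2.polylines(c2,[q.astype(np.int32)],True,col,1)
for z,col in((.012,(0,255,0)),(.075,(0,255,255))): dr(hexp(.505,.107,2,z),col)
s=.017;B=np.array([[s,s],[s,-s],[-s,-s],[-s,s]])
a=np.radians(-8);Rm=np.array([[np.cos(a),-np.sin(a)],[np.sin(a),np.cos(a)]])
for z,col in((.012,(0,255,0)),(.046,(0,255,255))): dr(np.c_[B@Rm.T+[.4995,.2395],np.full(4,z)],col)
cv2.imwrite("pics/zoom2.png",np.vstack([g[:299],c2[:299]]))
E
```

```text
stand (array([ 531.0978, -209.6357]), (76.34921264648438, 287.7139587402344), 6.595099449157715) [ 317  179  137   49 4797]
pad [[ 0.5425 -0.3113  0.018 ]] ((51.403968811035156, 51.50566864013672), 6.040159225463867)
pad [[ 0.535  -0.2436  0.018 ]] ((51.229209899902344, 51.735939025878906), 6.522929668426514)
pad [[ 0.5273 -0.1759  0.018 ]] ((51.28309631347656, 51.377193450927734), 6.4987030029296875)
pad [[ 0.5196 -0.1085  0.018 ]] ((51.16624450683594, 51.4476203918457), 6.545093059539795)
```

View pics/zoom2.png

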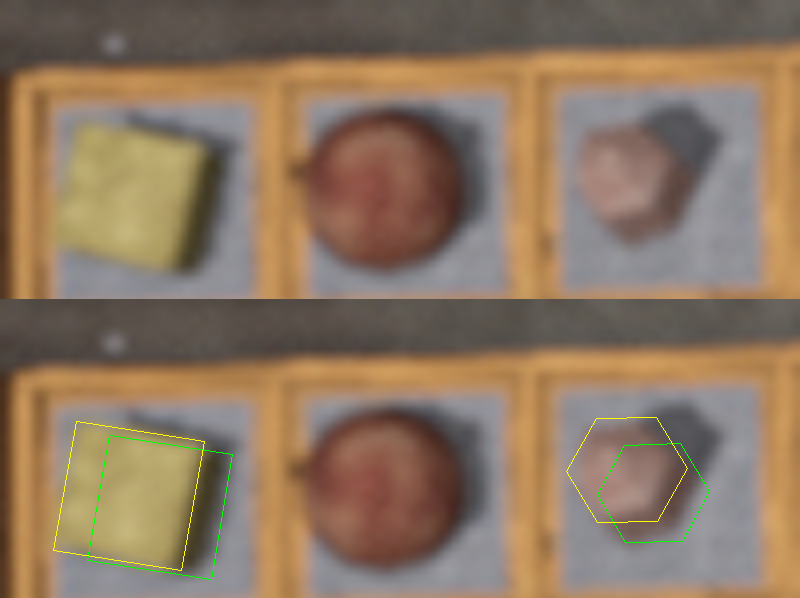

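```bash
python3 - <<'E'
from h import *
from scipy.optimize import differential_evolution as DE
im=vision.get_image("top")
g=cv2.resize(im[198:226,218:254],None,fx=8,fy=8,interpolation=cv2.INTER_CUBIC).astype(int)
s=(g[...,0]-g[...,2]); 
m=(s>np.percentile(s[40:190,60:210],5)*0+8).astype(np.uint8); m[:, :24]=0;m[:,-40:]=0;m[:24]=0;m[-24:]=0
m=cv2.morphologyEx(m,cv2.MORPH_OPEN,np.ones((9,9)));n,L,st,_=cv2.connectedComponentsWithStats(m);k=1+st[1:,4].argmax();m=(L==k).astype(np.uint8);print(st[k])
m=cv2.morphologyEx(m,cv2.MORPH_CLOSE,np.ones((15,15)))
def sil(p):
    cx,cy,a,h=p; th=np.radians(a+90)+np.arange(6)*np.pi/3
    P=[np.c_[cx+.0148*np.cos(th),cy+.0148*np.sin(th),np.full(6,z)] for z in(.012,.012+h)]+[[[cx,cy,.102]]]
    q=(proj("top",np.vstack(P))-[218,198]+.5)*8-.5
    o=np.zeros_like(m);cv2.fillConvexPoly(o,cv2.convexHull(q.astype(np.int32)),1);return o
def f(p):
    o=sil(p);return 1-(o&m).sum()/(o|m).sum()
for a0 in(-12,-4,4,12):
    r=DE(f,[(.499,.512),(.1,.113),(a0-4,a0+4),(.055,.08)],maxiter=40,seed=1);print(r.x,r.fun)
o=sil(r.x)
v=g.astype(np.uint8)[:,:,::-1].copy();w=v.copy()
for mm,c in((m,(0,255,0)),(o,(0,255,255))):
    cv2.drawContours(w,cv2.findContours(mm,0,2)[0],-1,c,1)
cv2.imwrite("pics/cr3.png",cv2.resize(np.hstack([v,w]),None,fx=1.35,fy=1.35))
E
```

```text
[   24    24   169   176 18508]
[  0.5046   0.1121 -14.7631   0.0799] 0.4194640473011635
[ 0.5048  0.1112 -7.4868  0.0797] 0.429065252391325
[0.5051 0.1109 5.7921 0.079 ] 0.43376302145269463
[ 0.5059  0.1101 13.086   0.0796] 0.4247621793023926
```

View pics/cr3.png

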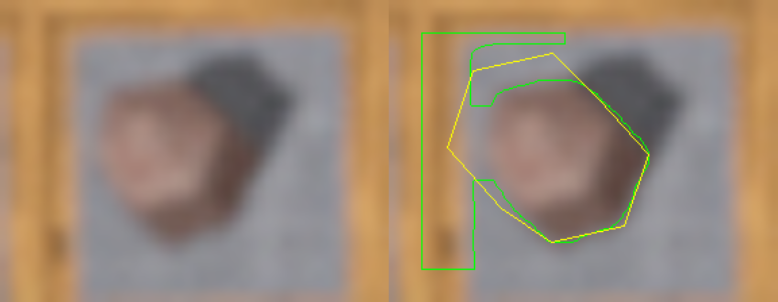

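```bash
python3 - <<'E'
from h import *
from scipy.optimize import differential_evolution as DE
im=vision.get_image("top")
g=cv2.resize(im[198:226,218:254],None,fx=8,fy=8,interpolation=cv2.INTER_CUBIC).astype(int)
s=(g[...,0]-g[...,2]); m=(s>14).astype(np.uint8); m[:,:68]=0;m[:,-50:]=0;m[:50]=0;m[-40:]=0
m=cv2.morphologyEx(m,cv2.MORPH_OPEN,np.ones((9,9)));m=cv2.morphologyEx(m,cv2.MORPH_CLOSE,np.ones((15,15)));print(m.sum())
def sil(p):
    cx,cy,a,h=p; th=np.radians(a+90)+np.arange(6)*np.pi/3
    P=[np.c_[cx+.0148*np.cos(th),cy+.0148*np.sin(th),np.full(6,z)] for z in(.012,.012+h)]+[[[cx,cy,.102]]]
    q=(proj("top",np.vstack(P))-[218,198]+.5)*8-.5
    o=np.zeros_like(m);cv2.fillConvexPoly(o,cv2.convexHull(q.astype(np.int32)),1);return o
def f(p):
    o=sil(p);return 1-(o&m).sum()/(o|m).sum()
for a0 in(-12,-4,4,12):
    r=DE(f,[(.499,.512),(.1,.113),(a0-4,a0+4),(.055,.08)],maxiter=40,seed=1);print(r.x,r.fun)
E
```

```text
9973
[ 0.5048  0.109  -8.1901  0.0552] 0.18436396485176976Traceback (most recent call last):
  File "<stdin>", line 15, in <module>
    return fun(*args, **kwargs)
    ret = solver.solve()
    next(self)
    ~~~~^^^^^^
    energy = self.func(parameters)
    return self.f(x, *self.args)
           ~~~~~~^^^^^^^^^^^^^^^
  File "<stdin>", line 13, in f
  File "<stdin>", line 10, in sil
  File "h.py", line 11, in proj
    c=vision.calibration(n)
ValueError: time passes only in moves, steps and waits
```

The base-edge overlay gives a crystal yaw of about +13° and a position near (0.506, 0.108). Next I plan the first move, above the ball.

```bash
cat >> h.py <<'E'
def plan(tgt,phi,n):
    """rows of tool-frame steps to TCP tgt with jaw axis at phi deg, tool down, n equal rows"""
    o=robot.observe(); p=np.array(o["tool_pos"]); Rm=Ro.from_euler("xyz",o["eef_rot"],degrees=True)
    y=phi*np.pi/180; Rt=Ro.from_matrix(np.array([[0,np.cos(y),np.sin(y)],[0,np.sin(y),-np.cos(y)],[-1,0,0]]))
    rv=(Rm.inv()*Rt).as_rotvec()
    for i in range(n):
        Ri=Rm*Ro.from_rotvec(rv*i/n)
        print(np.round(Ri.inv().apply((np.array(tgt)-p)/n)/.06,3).tolist(),np.round(rv/n/np.pi,4).tolist())
E
python3 -c "
from h import *
plan([.5055,.039,.17],2.4,16)"
```

```text
[0.062, -0.584, -0.514] [-0.026, -0.0, 0.0]
[0.062, -0.54, -0.56] [-0.026, -0.0, 0.0]
[0.062, -0.492, -0.603] [-0.026, -0.0, 0.0]
[0.062, -0.441, -0.641] [-0.026, -0.0, 0.0]
[0.062, -0.388, -0.675] [-0.026, -0.0, 0.0]
[0.062, -0.331, -0.704] [-0.026, -0.0, 0.0]
[0.062, -0.273, -0.729] [-0.026, -0.0, 0.0]
[0.062, -0.212, -0.749] [-0.026, -0.0, 0.0]
[0.062, -0.15, -0.764] [-0.026, -0.0, 0.0]
[0.062, -0.088, -0.773] [-0.026, -0.0, 0.0]
[0.062, -0.024, -0.778] [-0.026, -0.0, 0.0]
[0.062, 0.039, -0.777] [-0.026, -0.0, 0.0]
[0.062, 0.103, -0.771] [-0.026, -0.0, 0.0]
[0.062, 0.165, -0.76] [-0.026, -0.0, 0.0]
[0.062, 0.227, -0.744] [-0.026, -0.0, 0.0]
[0.062, 0.287, -0.723] [-0.026, -0.0, 0.0]
```

>>> {"name": "apply_moves", "arguments": {
  "moves": [
    [[0.06,-0.58,-0.51],[-0.026,0,0],1],
    [[0.06,-0.54,-0.56],[-0.026,0,0],1],
    [[0.06,-0.49,-0.6],[-0.026,0,0],1],
    [[0.06,-0.44,-0.64],[-0.026,0,0],1],
    [[0.06,-0.39,-0.675],[-0.026,0,0],1],
    [[0.06,-0.33,-0.7],[-0.026,0,0],1],
    [[0.06,-0.27,-0.73],[-0.026,0,0],1],
    [[0.06,-0.21,-0.75],[-0.026,0,0],1],
    [[0.06,-0.15,-0.76],[-0.026,0,0],1],
    [[0.06,-0.09,-0.77],[-0.026,0,0],1],
    [[0.06,-0.02,-0.78],[-0.026,0,0],1],
    [[0.06,0.04,-0.78],[-0.026,0,0],1],
    [[0.06,0.1,-0.77],[-0.026,0,0],1],
    [[0.06,0.165,-0.76],[-0.026,0,0],1],
    [[0.06,0.23,-0.74],[-0.026,0,0],1],
    [[0.06,0.29,-0.72],[-0.026,0,0],1]
  ],
  "grip_force": 25
}}

```text
time_s: 3.2
tool_pos: [0.4999, 0.0628, 0.1722]
eef_rot: [65.7, 89.5, -19.8]
contact_force: [-0.5, 0.6, 0.7]
gripper_width: 0.0931
```

```bash
python3 -c "
from h import *
plan([.5055,.039,.032],2.4,6)"
```

```text
[0.39, 0.008, 0.066] [0.002, 0.0002, -0.0004]
[0.39, 0.008, 0.066] [0.002, 0.0002, -0.0004]
[0.39, 0.009, 0.066] [0.002, 0.0002, -0.0004]
[0.39, 0.01, 0.066] [0.002, 0.0002, -0.0004]
[0.389, 0.011, 0.066] [0.002, 0.0002, -0.0004]
[0.389, 0.012, 0.067] [0.002, 0.0002, -0.0004]
```

>>> {"name": "apply_moves", "arguments": {
  "moves": [
    [[0,0.06,0.3],[0.006,0,0],1],
    [[0,0,0.1],[0.006,0.001,-0.002],1],
    [[0,0,0],[0,0,0],1],
    [[0,0,0],[0,0,0],1]
  ]
}}

```text
time_s: 3.7
tool_pos: [0.5054, 0.0398, 0.1721]
eef_rot: [176.9, 90.0, 89.3]
contact_force: [-0.8, -0.7, 0.5]
gripper_width: 0.0931
```

```bash
python3 -c "
from h import *
plan([.5055,.039,.033],2.4,6)
im=vision.get_image('top');cv2.imwrite('pics/t4.png',im[:,:,::-1])"
```

```text
[0.386, 0.0, 0.002] [0.0, -0.0, -0.0]
[0.386, 0.0, 0.002] [0.0, -0.0, -0.0]
[0.386, 0.0, 0.002] [0.0, -0.0, -0.0]
[0.386, 0.0, 0.002] [0.0, -0.0, -0.0]
[0.386, 0.0, 0.002] [0.0, -0.0, -0.0]
[0.386, 0.0, 0.002] [0.0, -0.0, -0.0]
```

>>> {"name": "apply_moves", "arguments": {
  "moves": [
    [[0.3,0,0],[0,0,0],1],
    [[0.5,0,0],[0,0,0],1],
    [[0.5,0,0],[0,0,0],1],
    [[0.4,0,0],[0,0,0],1],
    [[0.25,0,0],[0,0,0],1],
    [[0.1,0,0],[0,0,0],1],
    [[0,0,0],[0,0,0],1],
    [[0,0,0],[0,0,0],1]
  ]
}}

```text
time_s: 4.75
tool_pos: [0.504, 0.0394, 0.0417]
eef_rot: [169.8, 90.0, 82.1]
contact_force: [-0.1, 0.5, -0.4]
gripper_width: 0.0929
```

View pics/t4.png

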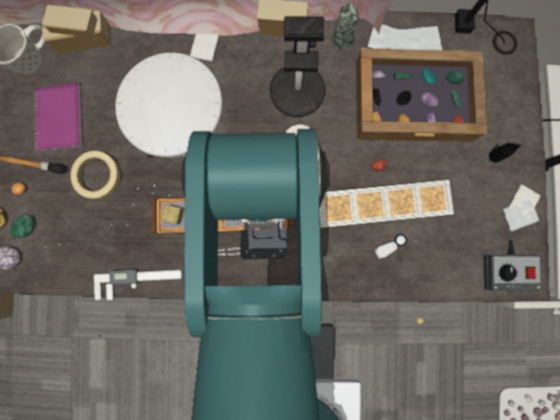

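The arm hides the grasp from above, but the pose agrees with plan. I descend the last 8 mm and close.

>>> {"name": "apply_moves", "arguments": {
  "moves": [
    [[0.1,0.02,0],[0,0,0],1],
    [[0.02,0,0],[0,0,0],1],
    [[0,0,0],[0,0,0],0.3],
    [[0,0,0],[0,0,0],-0.2],
    [[0,0,0],[0,0,0],-0.6],
    [[0,0,0],[0,0,0],-1],
    [[0,0,0],[0,0,0],-1],
    [[0,0,0],[0,0,0],-1],
    [[0,0,0],[0,0,0],-1]
  ],
  "grip_force": 25
}}

```text
time_s: 5.88
tool_pos: [0.5061, 0.0395, 0.0354]
eef_rot: [105.6, 89.9, 17.9]
contact_force: [-0.0, -0.1, -0.4]
gripper_width: 0.046
```

>>> {"name": "apply_moves", "arguments": {
  "moves": [
    [[-0.1,0,0],[0,0,0],-1],
    [[-0.25,0,0],[0,0,0],-1],
    [[-0.4,0,0],[0,0,0],-1],
    [[-0.5,0,0],[0,0,0],-1],
    [[-0.4,0,0],[0,0,0],-1],
    [[-0.25,0,0],[0,0,0],-1],
    [[-0.1,0,0],[0,0,0],-1],
    [[0,0,0],[0,0,0],-1]
  ]
}}

```text
time_s: 6.88
tool_pos: [0.5054, 0.0394, 0.1634]
eef_rot: [100.2, 89.8, 12.5]
contact_force: [-0.5, -0.5, -1.3]
gripper_width: 0.0455
```

```bash
python3 -c "
from h import *
print(robot.observe()['gripper_width'])
plan([.5196,-.1085,.17],6.5,1)"
```

```text
0.04553905976635168
[-0.111, 0.136, 2.472] [-0.0231, -0.0002, -0.0011]
```

>>> {"name": "apply_moves", "arguments": {
  "moves": [
    [[-0.02,0.02,0.25],[-0.004,0,0],-1],
    [[-0.02,0.02,0.45],[-0.004,0,0],-1],
    [[-0.02,0.03,0.5],[-0.004,0,0],-1],
    [[-0.02,0.02,0.5],[-0.004,0,0],-1],
    [[-0.02,0.02,0.35],[-0.004,0,0],-1],
    [[0,0.02,0.2],[-0.003,0,-0.001],-1],
    [[0,0,0.1],[0,0,0],-1],
    [[0,0,0],[0,0,0],-1],
    [[0,0,0],[0,0,0],-1]
  ]
}}

```text
time_s: 8.0
tool_pos: [0.5218, -0.1033, 0.1618]
eef_rot: [-111.0, 89.4, 165.7]
contact_force: [0.1, -0.3, -2.9]
gripper_width: 0.0456
```

```bash
python3 -c "
from h import *
print(robot.observe()['gripper_width'])
plan([.5196,-.1085,.042],6.5,1)
for n in ('scene',):
  im=vision.get_image(n);cv2.imwrite('pics/s5.png',im[:,:,::-1])"
```

```text
0.04559676983658679
[1.997, -0.027, 0.09] [0.0011, -0.0012, 0.0031]
```

View pics/s5.png

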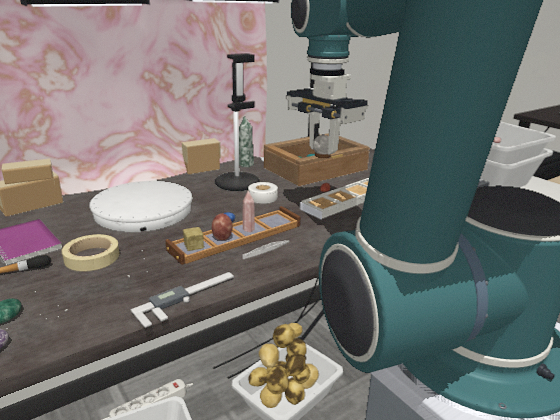

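The ball is held at about (323,148), the rack's fourth bay is empty and the other three pieces are undisturbed. Now I lower it.

>>> {"name": "apply_moves", "arguments": {
  "moves": [
    [[0.2,-0.03,0.09],[0.001,-0.001,0.003],-1],
    [[0.4,0,0],[0,0,0],-1],
    [[0.45,0,0],[0,0,0],-1],
    [[0.35,0,0],[0,0,0],-1],
    [[0.2,0,0],[0,0,0],-1],
    [[0.1,0,0],[0,0,0],-1],
    [[0,0,0],[0,0,0],-1],
    [[0,0,0],[0,0,0],-1]
  ]
}}

```text
time_s: 9.05
tool_pos: [0.5199, -0.1087, 0.055]
eef_rot: [74.8, 89.8, -8.7]
contact_force: [0.1, -0.2, -1.8]
gripper_width: 0.0456
```

```bash
python3 -c "
from h import *
plan([.5196,-.1085,.042],6.5,1)"
```

```text
[0.217, -0.005, -0.004] [0.0004, 0.0003, -0.001]
```

>>> {"name": "apply_moves", "arguments": {
  "moves": [
    [[0.1,0,0],[0,0,-0.001],-1],
    [[0.06,0,0],[0,0,0],-1],
    [[0.04,0,0],[0,0,0],-1],
    [[0,0,0],[0,0,0],-1],
    [[0,0,0],[0,0,0],-1]
  ]
}}

```text
time_s: 9.68
tool_pos: [0.5205, -0.1088, 0.0432]
eef_rot: [42.3, 89.9, -41.1]
contact_force: [-0.0, 0.6, -2.5]
gripper_width: 0.0457
```

>>> {"name": "apply_moves", "arguments": {
  "moves": [
    [[0.03,0,0],[0,0,0],-1],
    [[0,0,0],[0,0,0],-1],
    [[0,0,0],[0,0,0],-1]
  ]
}}

```text
time_s: 10.05
tool_pos: [0.5206, -0.1089, 0.0415]
eef_rot: [47.0, 89.9, -36.4]
contact_force: [0.3, -0.3, -2.6]
gripper_width: 0.0454
```

>>> {"name": "apply_moves", "arguments": {
  "moves": [
    [[0.02,0,0],[0,0,0],-1],
    [[0.02,0,0],[0,0,0],-1],
    [[0,0,0],[0,0,0],-1]
  ]
}}

```text
time_s: 10.42
tool_pos: [0.5209, -0.109, 0.0417]
eef_rot: [46.6, 89.8, -36.8]
contact_force: [-0.2, -0.4, -1.0]
gripper_width: 0.046
```

>>> {"name": "apply_moves", "arguments": {
  "moves": [
    [[0.02,0,0],[0,0,0],-1],
    [[0,0,0],[0,0,0],0.1],
    [[0,0,0],[0,0,0],0.4],
    [[0,0,0],[0,0,0],0.8],
    [[0,0,0],[0,0,0],1],
    [[0,0,0],[0,0,0],1],
    [[-0.2,0,0],[0,0,0],1],
    [[-0.4,0,0],[0,0,0],1],
    [[-0.5,0,0],[0,0,0],1],
    [[-0.5,0,0],[0,0,0],1],
    [[-0.3,0,0],[0,0,0],1],
    [[-0.1,0,0],[0,0,0],1]
  ]
}}

```text
time_s: 11.92
tool_pos: [0.5206, -0.1088, 0.1677]
eef_rot: [52.9, 89.8, -30.6]
contact_force: [0.7, -0.1, -0.5]
gripper_width: 0.0928
```

```bash
python3 -c "
from h import *
plan([.506,.108,.165],12,1);im=vision.get_image('scene');cv2.imwrite('pics/s6.png',cv2.resize(im[60:260,160:420,::-1],None,fx=3,fy=3))"
```

```text
[0.036, 0.173, -3.618] [-0.0301, 0.0008, -0.001]
```

View pics/s6.png

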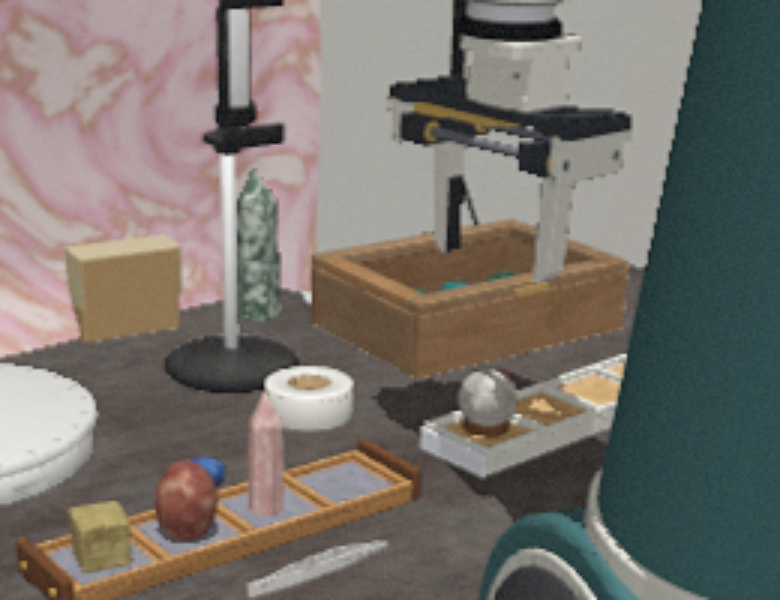

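The ball stands upright in the stand's left bay, at crop (487,400). The crystal is next.

>>> {"name": "apply_moves", "arguments": {
  "moves": [
    [[0,0.03,-0.3],[-0.005,0,0],1],
    [[0,0.03,-0.6],[-0.005,0,0],1],
    [[0,0.03,-0.8],[-0.005,0,0],1],
    [[0,0.03,-0.7],[-0.005,0,0],1],
    [[0,0.03,-0.5],[-0.005,0,0],1],
    [[0,0.03,-0.3],[-0.005,0,0],1],
    [[0,0,-0.1],[0,0,0],1],
    [[0,0,0],[0,0,0],1],
    [[0,0,0],[0,0,0],1]
  ]
}}

```text
time_s: 13.1
tool_pos: [0.4952, 0.0993, 0.159]
eef_rot: [-91.9, 89.5, -169.5]
contact_force: [0.1, -0.0, 0.0]
gripper_width: 0.093
```

```bash
python3 -c "
from h import *
plan([.506,.108,.165],12,1)"
```

```text
[-0.102, 0.206, -0.104] [0.0022, -0.0001, 0.0026]
```

>>> {"name": "apply_moves", "arguments": {
  "moves": [
    [[0,0.18,-0.09],[0.002,0,0.003],1],
    [[0,0.03,-0.01],[0,0,0],1],
    [[0.2,0,0],[0,0,0],1],
    [[0.4,0,0],[0,0,0],1],
    [[0.45,0,0],[0,0,0],1],
    [[0.35,0,0],[0,0,0],1],
    [[0.2,0,0],[0,0,0],1],
    [[0.1,0,0],[0,0,0],1],
    [[0,0,0],[0,0,0],1],
    [[0,0,0],[0,0,0],1]
  ]
}}

```text
time_s: 14.35
tool_pos: [0.5073, 0.1066, 0.0513]
eef_rot: [91.9, 89.9, 13.8]
contact_force: [0.2, -0.1, -0.1]
gripper_width: 0.0929
```

```bash
python3 -c "
from h import *
plan([.506,.108,.047],12,1)"
```

```text
[0.071, -0.017, -0.027] [-0.0009, -0.0, -0.0005]
```

>>> {"name": "apply_moves", "arguments": {
  "moves": [
    [[0.07,-0.02,-0.02],[0,0,0],0.8],
    [[0,0,0],[0,0,0],0.3],
    [[0,0,0],[0,0,0],0],
    [[0,0,0],[0,0,0],-0.2],
    [[0,0,0],[0,0,0],-0.3],
    [[0,0,0],[0,0,0],-0.4],
    [[0,0,0],[0,0,0],-0.5],
    [[0,0,0],[0,0,0],-1],
    [[0,0,0],[0,0,0],-1]
  ],
  "grip_force": 10
}}

```text
time_s: 15.48
tool_pos: [0.5064, 0.1078, 0.0481]
eef_rot: [89.9, 89.8, 11.7]
contact_force: [-0.1, -0.1, -0.1]
gripper_width: 0.0239
```

>>> {"name": "apply_moves", "arguments": {
  "moves": [
    [[0,0,0],[0,0,0],-1],
    [[0,0,0],[0,0,0],-1]
  ],
  "grip_force": 25
}}

```text
time_s: 15.72
tool_pos: [0.5064, 0.1078, 0.0481]
eef_rot: [89.4, 89.8, 11.3]
contact_force: [-0.0, -0.6, -0.3]
gripper_width: 0.0236
```

>>> {"name": "apply_moves", "arguments": {
  "moves": [
    [[-0.1,0,0],[0,0,0],-1],
    [[-0.25,0,0],[0,0,0],-1],
    [[-0.4,0,0],[0,0,0],-1],
    [[-0.5,0,0],[0,0,0],-1],
    [[-0.4,0,0],[0,0,0],-1],
    [[-0.25,0,0],[0,0,0],-1],
    [[-0.1,0,0],[0,0,0],-1],
    [[0,0,0],[0,0,0],-1]
  ]
}}

```text
time_s: 16.73
tool_pos: [0.5057, 0.1076, 0.1763]
eef_rot: [88.6, 89.7, 10.5]
contact_force: [-1.1, -0.6, -1.4]
gripper_width: 0.0239
```

```bash
python3 -c "
from h import *
plan([.5273,-.1759,.172],6.5,1)"
```

```text
[0.069, -0.618, 4.698] [0.0297, -0.0, -0.0016]
```

>>> {"name": "apply_moves", "arguments": {
  "moves": [
    [[0,-0.04,0.25],[0.0035,0,0],-1],
    [[0,-0.06,0.5],[0.0035,0,0],-1],
    [[0,-0.07,0.65],[0.0035,0,0],-1],
    [[0,-0.07,0.7],[0.0035,0,0],-1],
    [[0,-0.06,0.7],[0.0035,0,0],-1],
    [[0,-0.05,0.65],[0.0035,0,0],-1],
    [[0,-0.03,0.5],[0.0035,0,0],-1],
    [[0,0,0.3],[0.0035,0,0],-1],
    [[0,0,0.15],[0,0,0],-1],
    [[0,0,0],[0,0,0],-1],
    [[0,0,0],[0,0,0],-1]
  ]
}}

```text
time_s: 18.1
tool_pos: [0.5226, -0.1699, 0.1681]
eef_rot: [-115.0, 89.6, 161.4]
contact_force: [-0.1, 0.7, -0.7]
gripper_width: 0.0233
```

```bash
python3 -c "
from h import *
plan([.5273,-.1759,.06],6.5,1)"
```

```text
[1.801, 0.077, 0.113] [-0.0003, -0.0009, 0.0019]
```

>>> {"name": "apply_moves", "arguments": {
  "moves": [
    [[0,0.075,0.11],[0,-0.001,0.002],-1],
    [[0.2,0,0],[0,0,0],-1],
    [[0.4,0,0],[0,0,0],-1],
    [[0.45,0,0],[0,0,0],-1],
    [[0.35,0,0],[0,0,0],-1],
    [[0.2,0,0],[0,0,0],-1],
    [[0.1,0,0],[0,0,0],-1],
    [[0,0,0],[0,0,0],-1],
    [[0,0,0],[0,0,0],-1]
  ]
}}

```text
time_s: 19.23
tool_pos: [0.5287, -0.174, 0.061]
eef_rot: [67.8, 89.9, -15.6]
contact_force: [-0.1, -0.1, -0.3]
gripper_width: 0.0231
```

```bash
python3 -c "
from h import *
plan([.5273,-.1759,.055],6.5,1)
im=vision.get_image('scene');cv2.imwrite('pics/s7.png',cv2.resize(im[120:240,260:420,::-1],None,fx=5,fy=5,interpolation=cv2.INTER_CUBIC))"
```

```text
[0.1, -0.026, 0.029] [0.0008, 0.0002, -0.0005]
```

View pics/s7.png

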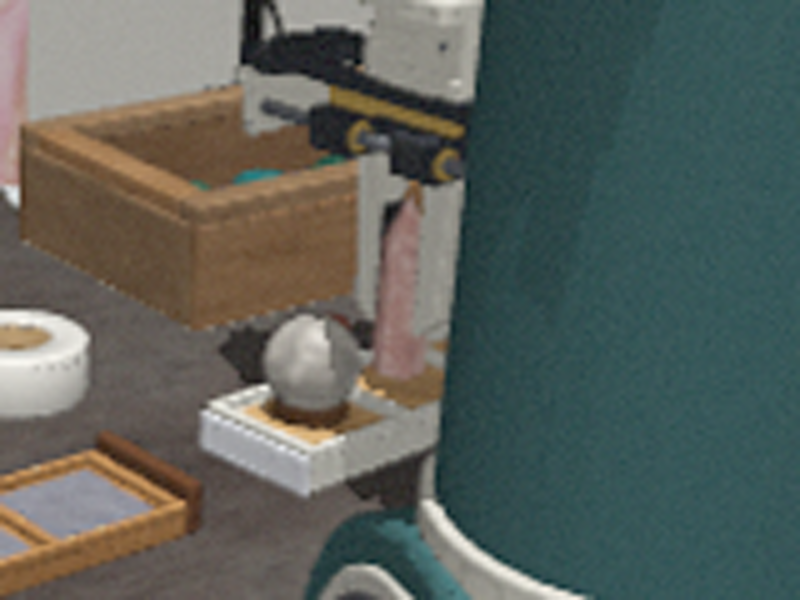

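The crystal leans perhaps 3° about the jaw axis, with its tip at (413,195) and foot at (402,378). I'll lower it to contact and ease the grip so that it seats flat before I release.

>>> {"name": "apply_moves", "arguments": {
  "moves": [
    [[0.05,-0.02,0.025],[0.001,0,0],-1],
    [[0.03,0,0],[0,0,0],-1],
    [[0.02,0,0],[0,0,0],-1],
    [[0,0,0],[0,0,0],-1]
  ],
  "grip_force": 10
}}

```text
time_s: 19.77
tool_pos: [0.528, -0.176, 0.0556]
eef_rot: [65.6, 89.8, -18.0]
contact_force: [-0.7, -0.4, -0.6]
gripper_width: 0.024
```

>>> {"name": "apply_moves", "arguments": {
  "moves": [
    [[0.03,0,0],[0,0,0],-1],
    [[0.02,0,0],[0,0,0],-1],
    [[0.02,0,0],[0,0,0],-1],
    [[0,0,0],[0,0,0],-1]
  ],
  "grip_force": 5
}}

```text
time_s: 20.27
tool_pos: [0.5282, -0.1764, 0.0527]
eef_rot: [55.3, 89.7, -28.3]
contact_force: [-0.5, 0.5, -1.2]
gripper_width: 0.0241
```

>>> {"name": "apply_moves", "arguments": {
  "moves": [
    [[0.02,0,0],[0,0,0],-1],
    [[0.02,0,0],[0,0,0],-1],
    [[0,0,0],[0,0,0],-0.4],
    [[0,0,0],[0,0,0],-0.2],
    [[0,0,0],[0,0,0],0],
    [[0,0,0],[0,0,0],0.4],
    [[0,0,0],[0,0,0],0.8],
    [[0,0,0],[0,0,0],1]
  ],
  "grip_force": 3
}}

```text
time_s: 21.28
tool_pos: [0.5284, -0.1763, 0.05]
eef_rot: [56.9, 89.7, -26.6]
contact_force: [0.8, 0.1, -0.8]
gripper_width: 0.072
```

```bash
python3 -c "
from h import *
print(robot.observe())
im=vision.get_image('scene');cv2.imwrite('pics/s8.png',cv2.resize(im[120:240,260:420,::-1],None,fx=5,fy=5,interpolation=cv2.INTER_CUBIC))"
```

```text
{'time_s': 21.275, 'joints': array([-21.0681,  -1.9777, 108.6196,  -0.0258,  73.1037, -27.5125]), 'joint_vel': array([-0.0317,  0.0176,  0.0379,  0.0907, -0.055 ,  0.0474]), 'tau': array([  0.0014, -54.275 , -57.205 ,   0.0585,   0.0288,   0.0002]), 'tool_pos': array([ 0.5284, -0.1763,  0.05  ]), 'eef_rot': array([ 56.9352,  89.7443, -26.613 ]), 'contact_force': array([ 0.8183,  0.0844, -0.7946]), 'torque': array([-0.0055, -0.1082,  0.01  ]), 'gripper_width': 0.07204759857185207}
```

View pics/s8.png

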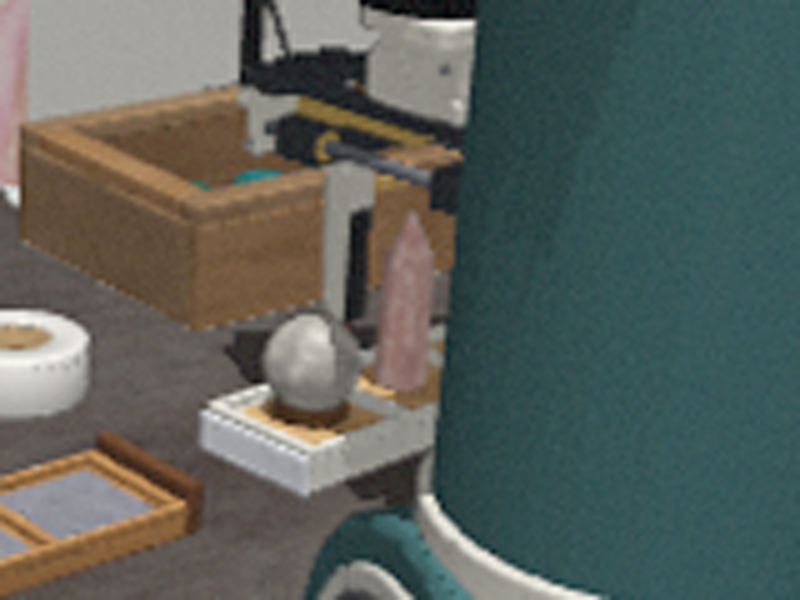

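Released: the crystal stands upright. Now the egg.

>>> {"name": "apply_moves", "arguments": {
  "moves": [
    [[-0.1,0,0],[0,0,0],1],
    [[-0.35,0,0],[0,0,0],1],
    [[-0.5,0,0],[0,0,0],1],
    [[-0.5,0,0],[0,0,0],1],
    [[-0.4,0,0],[0,0,0],1],
    [[-0.1,0,0],[0,0,0],1],
    [[0,0,0],[0,0,0],1]
  ],
  "grip_force": 25
}}

```text
time_s: 22.2
tool_pos: [0.5276, -0.176, 0.1719]
eef_rot: [57.0, 89.7, -26.6]
contact_force: [-0.7, 0.4, 0.4]
gripper_width: 0.0929
```

```bash
python3 -c "
from h import *
plan([.5028,.175,.165],2.4,10)"
```

```text
[0.01, 0.025, -0.586] [0.0022, 0.0001, -0.0001]
[0.01, 0.021, -0.586] [0.0022, 0.0001, -0.0001]
[0.01, 0.016, -0.586] [0.0022, 0.0001, -0.0001]
[0.011, 0.012, -0.586] [0.0022, 0.0001, -0.0001]
[0.011, 0.008, -0.586] [0.0022, 0.0001, -0.0001]
[0.011, 0.004, -0.587] [0.0022, 0.0001, -0.0001]
[0.011, -0.0, -0.587] [0.0022, 0.0001, -0.0001]
[0.011, -0.004, -0.587] [0.0022, 0.0001, -0.0001]
[0.011, -0.008, -0.586] [0.0022, 0.0001, -0.0001]
[0.011, -0.013, -0.586] [0.0022, 0.0001, -0.0001]
```

>>> {"name": "apply_moves", "arguments": {
  "moves": [
    [[0,0.02,-0.3],[0.0022,0,0],1],
    [[0,0.02,-0.6],[0.0022,0,0],1],
    [[0,0.02,-0.8],[0.0022,0,0],1],
    [[0,0.01,-0.85],[0.0022,0,0],1],
    [[0,0,-0.85],[0.0022,0,0],1],
    [[0,0,-0.8],[0.0022,0,0],1],
    [[0,0,-0.7],[0.0022,0,0],1],
    [[0,-0.01,-0.4],[0.0022,0,0],1],
    [[0,-0.01,-0.2],[0.0022,0,0],1],
    [[0,0,-0.1],[0.002,0,0],1],
    [[0,0,0],[0,0,0],1],
    [[0,0,0],[0,0,0],1]
  ]
}}

```text
time_s: 23.7
tool_pos: [0.4947, 0.1751, 0.161]
eef_rot: [-84.3, 89.5, -172.1]
contact_force: [-0.0, 0.4, -0.6]
gripper_width: 0.0931
```

```bash
python3 -c "
from h import *
plan([.5028,.175,.035],2.4,1)"
```

```text
[2.099, 0.154, 0.006] [-0.0009, 0.0003, 0.0029]
```

>>> {"name": "apply_moves", "arguments": {
  "moves": [
    [[0,0.14,0],[-0.001,0,0.003],1],
    [[0.2,0.01,0],[0,0,0],1],
    [[0.4,0,0],[0,0,0],1],
    [[0.45,0,0],[0,0,0],1],
    [[0.4,0,0],[0,0,0],1],
    [[0.25,0,0],[0,0,0],1],
    [[0.15,0,0],[0,0,0],1],
    [[0.05,0,0],[0,0,0],1],
    [[0,0,0],[0,0,0],1],
    [[0,0,0],[0,0,0],1]
  ]
}}

```text
time_s: 24.95
tool_pos: [0.5056, 0.1732, 0.0416]
eef_rot: [67.9, 89.9, -19.9]
contact_force: [0.4, -0.3, 0.5]
gripper_width: 0.0931
```

```bash
python3 -c "
from h import *
plan([.5028,.175,.034],2.4,1)"
```

```text
[0.126, -0.046, -0.033] [-0.0009, 0.0003, -0.0007]
```

>>> {"name": "apply_moves", "arguments": {
  "moves": [
    [[0.09,-0.04,-0.03],[-0.001,0,-0.001],1],
    [[0.03,0,0],[0,0,0],0.6],
    [[0,0,0],[0,0,0],0.2],
    [[0,0,0],[0,0,0],0.05],
    [[0,0,0],[0,0,0],-0.05],
    [[0,0,0],[0,0,0],-0.15],
    [[0,0,0],[0,0,0],-0.4],
    [[0,0,0],[0,0,0],-1],
    [[0,0,0],[0,0,0],-1]
  ],
  "grip_force": 10
}}

```text
time_s: 26.08
tool_pos: [0.5033, 0.1752, 0.0348]
eef_rot: [5.5, 90.0, -82.1]
contact_force: [-1.5, 0.4, -0.4]
gripper_width: 0.0413
```

>>> {"name": "apply_moves", "arguments": {
  "moves": [
    [[0,0,0],[0,0,0],-1],
    [[-0.1,0,0],[0,0,0],-1],
    [[-0.25,0,0],[0,0,0],-1],
    [[-0.4,0,0],[0,0,0],-1],
    [[-0.5,0,0],[0,0,0],-1],
    [[-0.4,0,0],[0,0,0],-1],
    [[-0.25,0,0],[0,0,0],-1],
    [[-0.2,0,0],[0,0,0],-1],
    [[-0.05,0,0],[0,0,0],-1],
    [[0,0,0],[0,0,0],-1]
  ],
  "grip_force": 30
}}

```text
time_s: 27.32
tool_pos: [0.503, 0.1751, 0.172]
eef_rot: [69.2, 89.9, -18.3]
contact_force: [-0.1, -0.3, -1.7]
gripper_width: 0.0412
```

```bash
python3 -c "
from h import *
plan([.535,-.2436,.17],6.5,11)"
```

```text
[0.003, 0.022, 0.636] [-0.0021, 0.0, -0.0]
[0.003, 0.017, 0.636] [-0.0021, 0.0, -0.0]
[0.003, 0.013, 0.636] [-0.0021, 0.0, -0.0]
[0.003, 0.009, 0.636] [-0.0021, 0.0, -0.0]
[0.003, 0.005, 0.636] [-0.0021, 0.0, -0.0]
[0.003, 0.001, 0.636] [-0.0021, 0.0, -0.0]
[0.003, -0.003, 0.636] [-0.0021, 0.0, -0.0]
[0.003, -0.007, 0.636] [-0.0021, 0.0, -0.0]
[0.003, -0.011, 0.636] [-0.0021, 0.0, -0.0]
[0.003, -0.015, 0.636] [-0.0021, 0.0, -0.0]
[0.003, -0.019, 0.636] [-0.0021, 0.0, -0.0]
```

>>> {"name": "apply_moves", "arguments": {
  "moves": [
    [[-0.01,0.02,0.2],[-0.002,0,0],-1],
    [[-0.01,0.02,0.4],[-0.002,0,0],-1],
    [[-0.01,0.02,0.55],[-0.002,0,0],-1],
    [[-0.01,0.01,0.65],[-0.002,0,0],-1],
    [[-0.01,0,0.7],[-0.002,0,0],-1],
    [[-0.01,0,0.75],[-0.002,0,0],-1],
    [[-0.01,0,0.75],[-0.002,0,0],-1],
    [[-0.01,0,0.7],[-0.002,0,0],-1],
    [[-0.01,-0.01,0.65],[-0.002,0,0],-1],
    [[-0.01,-0.01,0.55],[-0.002,0,0],-1],
    [[0,-0.02,0.4],[-0.002,0,0],-1],
    [[0,-0.02,0.25],[-0.002,0,0],-1],
    [[0,0,0.15],[0,0,0],-1],
    [[0,0,0.05],[0,0,0],-1],
    [[0,0,0],[0,0,0],-1],
    [[0,0,0],[0,0,0],-1]
  ]
}}

```text
time_s: 29.32
tool_pos: [0.5321, -0.248, 0.1699]
eef_rot: [-99.6, 89.4, 177.5]
contact_force: [-0.5, 0.8, -0.9]
gripper_width: 0.0413
```

```bash
python3 -c "
from h import *
plan([.535,-.2436,.05],6.5,1)"
```

```text
[1.997, 0.078, -0.063] [0.0033, -0.0006, 0.0035]
```

>>> {"name": "apply_moves", "arguments": {
  "moves": [
    [[0,0.07,-0.06],[0.003,-0.001,0.003],-1],
    [[0.2,0,0],[0,0,0],-1],
    [[0.4,0,0],[0,0,0],-1],
    [[0.45,0,0],[0,0,0],-1],
    [[0.4,0,0],[0,0,0],-1],
    [[0.25,0,0],[0,0,0],-1],
    [[0.12,0,0],[0,0,0],-1],
    [[0,0,0],[0,0,0],-1],
    [[0,0,0],[0,0,0],-1]
  ]
}}

```text
time_s: 30.45
tool_pos: [0.5363, -0.2419, 0.0555]
eef_rot: [-0.9, 89.9, -84.2]
contact_force: [0.2, 0.0, -1.7]
gripper_width: 0.0412
```

```bash
python3 -c "
from h import *
plan([.535,-.2436,.0425],6.5,1)
im=vision.get_image('scene');cv2.imwrite('pics/s9.png',cv2.resize(im[120:240,260:420,::-1],None,fx=5,fy=5,interpolation=cv2.INTER_CUBIC))"
```

```text
[0.216, -0.024, 0.025] [0.0008, 0.0006, 0.0]
```

View pics/s9.png

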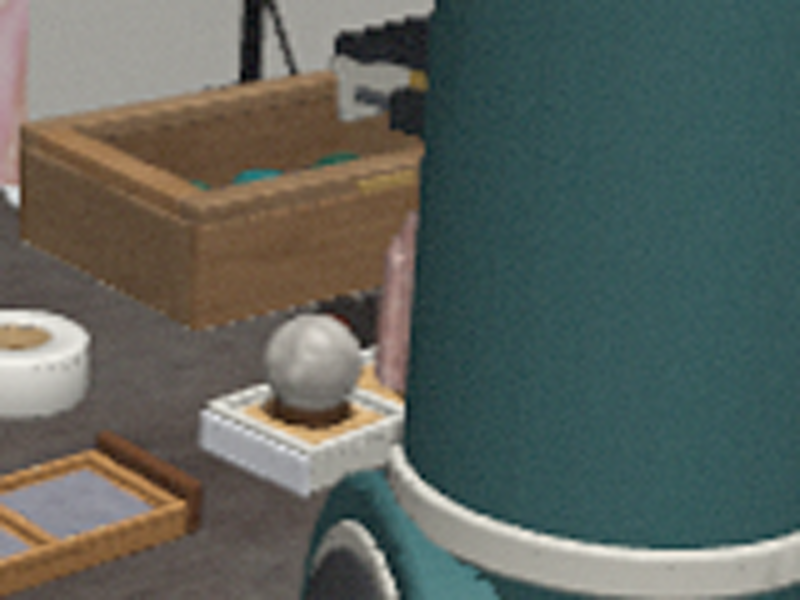

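The egg is hidden behind the arm, while the ball and crystal still stand. I lower to contact and ease the grip as before.

>>> {"name": "apply_moves", "arguments": {
  "moves": [
    [[0.1,-0.02,0.02],[0.001,0,0],-1],
    [[0.06,0,0],[0,0,0],-1],
    [[0.03,0,0],[0,0,0],-1],
    [[0,0,0],[0,0,0],-1],
    [[0,0,0],[0,0,0],-1]
  ],
  "grip_force": 15
}}

```text
time_s: 31.12
tool_pos: [0.5356, -0.2437, 0.0443]
eef_rot: [25.8, 89.8, -57.8]
contact_force: [0.5, -0.1, -1.6]
gripper_width: 0.0415
```

>>> {"name": "apply_moves", "arguments": {
  "moves": [
    [[0.02,0,0],[0,0,0],-1],
    [[0.02,0,0],[0,0,0],-1],
    [[0.02,0,0],[0,0,0],-1],
    [[0,0,0],[0,0,0],-1]
  ],
  "grip_force": 7
}}

```text
time_s: 31.62
tool_pos: [0.5358, -0.2438, 0.0409]
eef_rot: [29.0, 89.8, -54.6]
contact_force: [-1.0, -0.4, -0.4]
gripper_width: 0.0417
```

>>> {"name": "apply_moves", "arguments": {
  "moves": [
    [[0.02,0,0],[0,0,0],-1],
    [[0.02,0,0],[0,0,0],-1],
    [[0,0,0],[0,0,0],-1]
  ],
  "grip_force": 4
}}

```text
time_s: 32.0
tool_pos: [0.5359, -0.2441, 0.0393]
eef_rot: [28.9, 89.7, -54.6]
contact_force: [-0.8, 0.4, -1.1]
gripper_width: 0.0418
```

>>> {"name": "apply_moves", "arguments": {
  "moves": [
    [[0,0,0],[0,0,0],-0.05],
    [[0,0,0],[0,0,0],0.05],
    [[0,0,0],[0,0,0],0.2],
    [[0,0,0],[0,0,0],0.5],
    [[0,0,0],[0,0,0],1],
    [[0,0,0],[0,0,0],1],
    [[0,0,0],[0,0,0],1],
    [[-0.1,0,0],[0,0,0],1],
    [[-0.35,0,0],[0,0,0],1],
    [[-0.5,0,0],[0,0,0],1],
    [[-0.5,0,0],[0,0,0],1],
    [[-0.4,0,0],[0,0,0],1],
    [[-0.2,0,0],[0,0,0],1],
    [[0,0,0],[0,0,0],1]
  ]
}}

```text
time_s: 33.75
tool_pos: [0.536, -0.2437, 0.1736]
eef_rot: [45.0, 89.5, -38.5]
contact_force: [-0.0, 0.7, -0.2]
gripper_width: 0.093
```

```bash
python3 -c "
from h import *
plan([.501,.2385,.165],-10,14)"
```

```text
[0.007, 0.023, -0.575] [0.0065, 0.0001, -0.0002]
[0.007, 0.011, -0.575] [0.0065, 0.0001, -0.0002]
[0.007, -0.001, -0.576] [0.0065, 0.0001, -0.0002]
[0.007, -0.012, -0.575] [0.0065, 0.0001, -0.0002]
[0.008, -0.024, -0.575] [0.0065, 0.0001, -0.0002]
[0.008, -0.036, -0.574] [0.0065, 0.0001, -0.0002]
[0.008, -0.048, -0.574] [0.0065, 0.0001, -0.0002]
[0.008, -0.059, -0.572] [0.0065, 0.0001, -0.0002]
[0.009, -0.071, -0.571] [0.0065, 0.0001, -0.0002]
[0.009, -0.083, -0.57] [0.0065, 0.0001, -0.0002]
[0.009, -0.095, -0.568] [0.0065, 0.0001, -0.0002]
[0.009, -0.106, -0.566] [0.0065, 0.0001, -0.0002]
[0.01, -0.118, -0.563] [0.0065, 0.0001, -0.0002]
[0.01, -0.129, -0.561] [0.0065, 0.0001, -0.0002]
```

>>> {"name": "apply_moves", "arguments": {
  "moves": [
    [[0,0.02,-0.3],[0.0065,0,0],1],
    [[0,0.01,-0.5],[0.0065,0,0],1],
    [[0,0,-0.7],[0.0065,0,0],1],
    [[0,0,-0.8],[0.0065,0,0],1],
    [[0,-0.02,-0.85],[0.0065,0,0],1],
    [[0,-0.04,-0.85],[0.0065,0,0],1],
    [[0,-0.06,-0.85],[0.0065,0,0],1],
    [[0,-0.07,-0.8],[0.0065,0,0],1],
    [[0,-0.08,-0.7],[0.0065,0,0],1],
    [[0,-0.08,-0.55],[0.0065,0,0],1],
    [[0,-0.08,-0.4],[0.0065,0,0],1],
    [[0,-0.06,-0.25],[0.0065,0,0],1],
    [[0,-0.02,-0.15],[0.0065,0,0],1],
    [[0,0,0],[0.0065,0,0],1],
    [[0,0,0],[0,0,0],1],
    [[0,0,0],[0,0,0],1]
  ],
  "grip_force": 25
}}

```text
time_s: 35.75
tool_pos: [0.5021, 0.2326, 0.1578]
eef_rot: [-44.0, 89.3, -144.6]
contact_force: [0.7, -0.7, -0.9]
gripper_width: 0.0926
```

```bash
python3 -c "
from h import *
plan([.501,.2385,.165],-10,1)
a=vision.get_image('top');b=vision.get_image('scene')
A=cv2.resize(a[165:240,300:500],None,fx=4,fy=4,interpolation=cv2.INTER_CUBIC);B=cv2.resize(b[140:240,250:450],None,fx=3,fy=3,interpolation=cv2.INTER_CUBIC)
B=np.hstack([B,np.zeros((300,200,3),np.uint8)]);cv2.imwrite('pics/c10.png',np.vstack([A,B])[:,:,::-1])"
```

```text
[-0.12, -0.038, -0.092] [-0.0035, 0.0028, 0.0027]
```

View pics/c10.png

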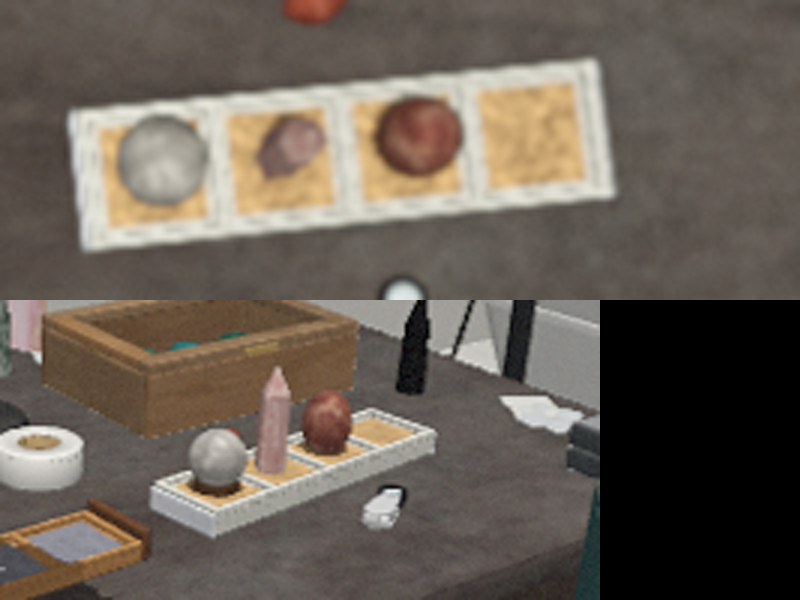

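All three pieces stand upright in their bays: top crop ball (162,160), crystal (292,145), egg (420,135). Now the cube.

>>> {"name": "apply_moves", "arguments": {
  "moves": [
    [[0,-0.035,-0.09],[-0.0035,0.003,0.003],1],
    [[0.2,0,0],[0,0,0],1],
    [[0.4,0,0],[0,0,0],1],
    [[0.45,0,0],[0,0,0],1],
    [[0.4,0,0],[0,0,0],1],
    [[0.25,0,0],[0,0,0],1],
    [[0.1,0,0],[0,0,0],1],
    [[0,0,0],[0,0,0],1],
    [[0,0,0],[0,0,0],1]
  ]
}}

```text
time_s: 36.98
tool_pos: [0.501, 0.2388, 0.0448]
eef_rot: [127.6, 89.8, 27.7]
contact_force: [-0.3, 0.3, 0.6]
gripper_width: 0.0929
```

```bash
python3 -c "
from h import *
plan([.501,.2385,.0325],-10,1)"
```

```text
[0.204, 0.0, 0.005] [0.0004, -0.0007, -0.0009]
```

>>> {"name": "apply_moves", "arguments": {
  "moves": [
    [[0.12,0,0],[0,-0.001,-0.001],1],
    [[0.06,0,0],[0,0,0],0.6],
    [[0.01,0,0],[0,0,0],0.2],
    [[0,0,0],[0,0,0],0],
    [[0,0,0],[0,0,0],-0.15],
    [[0,0,0],[0,0,0],-0.25],
    [[0,0,0],[0,0,0],-0.35],
    [[0,0,0],[0,0,0],-0.5],
    [[0,0,0],[0,0,0],-1],
    [[0,0,0],[0,0,0],-1]
  ],
  "grip_force": 10
}}

```text
time_s: 38.22
tool_pos: [0.5016, 0.239, 0.0339]
eef_rot: [78.3, 89.9, -21.6]
contact_force: [-0.4, 0.5, 0.4]
gripper_width: 0.0338
```

>>> {"name": "apply_moves", "arguments": {
  "moves": [
    [[0,0,0],[0,0,0],-1],
    [[-0.1,0,0],[0,0,0],-1],
    [[-0.25,0,0],[0,0,0],-1],
    [[-0.4,0,0],[0,0,0],-1],
    [[-0.5,0,0],[0,0,0],-1],
    [[-0.4,0,0],[0,0,0],-1],
    [[-0.25,0,0],[0,0,0],-1],
    [[-0.15,0,0],[0,0,0],-1],
    [[-0.05,0,0],[0,0,0],-1],
    [[0,0,0],[0,0,0],-1]
  ],
  "grip_force": 30
}}

```text
time_s: 39.48
tool_pos: [0.501, 0.2389, 0.1679]
eef_rot: [91.5, 89.9, -8.4]
contact_force: [0.7, 0.4, -2.4]
gripper_width: 0.0337
```

```bash
python3 -c "
from h import *
plan([.5425,-.3113,.17],6.5,14)"
```

```text
[-0.002, 0.161, 0.637] [-0.0065, 0.0, -0.0]
[-0.002, 0.148, 0.64] [-0.0065, 0.0, -0.0]
[-0.002, 0.135, 0.643] [-0.0065, 0.0, -0.0]
[-0.002, 0.122, 0.645] [-0.0065, 0.0, -0.0]
[-0.002, 0.109, 0.648] [-0.0065, 0.0, -0.0]
[-0.002, 0.096, 0.65] [-0.0065, 0.0, -0.0]
[-0.002, 0.082, 0.652] [-0.0065, 0.0, -0.0]
[-0.002, 0.069, 0.653] [-0.0065, 0.0, -0.0]
[-0.003, 0.056, 0.654] [-0.0065, 0.0, -0.0]
[-0.003, 0.042, 0.655] [-0.0065, 0.0, -0.0]
[-0.003, 0.029, 0.656] [-0.0065, 0.0, -0.0]
[-0.003, 0.015, 0.657] [-0.0065, 0.0, -0.0]
[-0.003, 0.002, 0.657] [-0.0065, 0.0, -0.0]
[-0.003, -0.012, 0.657] [-0.0065, 0.0, -0.0]
```

>>> {"name": "apply_moves", "arguments": {
  "moves": [
    [[-0.01,0.05,0.2],[-0.0065,0,0],-1],
    [[-0.01,0.1,0.4],[-0.0065,0,0],-1],
    [[-0.01,0.12,0.55],[-0.0065,0,0],-1],
    [[-0.01,0.12,0.65],[-0.0065,0,0],-1],
    [[-0.01,0.12,0.7],[-0.0065,0,0],-1],
    [[-0.01,0.11,0.75],[-0.0065,0,0],-1],
    [[-0.01,0.1,0.75],[-0.0065,0,0],-1],
    [[-0.01,0.08,0.75],[-0.0065,0,0],-1],
    [[-0.01,0.07,0.75],[-0.0065,0,0],-1],
    [[-0.01,0.05,0.75],[-0.0065,0,0],-1],
    [[-0.01,0.04,0.7],[-0.0065,0,0],-1],
    [[0,0.02,0.6],[-0.0065,0,0],-1],
    [[0,0.01,0.5],[-0.006,0,0],-1],
    [[0,0,0.3],[-0.004,0,0],-1],
    [[0,0,0.15],[0,0,0],-1],
    [[0,0,0.05],[0,0,0],-1],
    [[0,0,0],[0,0,0],-1],
    [[0,0,0],[0,0,0],-1]
  ]
}}

```text
time_s: 41.72
tool_pos: [0.5424, -0.2918, 0.1594]
eef_rot: [-107.3, 89.0, 169.2]
contact_force: [0.1, 0.3, -3.0]
gripper_width: 0.0339
```

```bash
python3 -c "
from h import *
plan([.5425,-.3113,.048],6.5,1)"
```

```text
[1.855, -0.003, 0.333] [0.0002, -0.0017, 0.0055]
```

>>> {"name": "apply_moves", "arguments": {
  "moves": [
    [[0,0,0.2],[0,-0.001,0.003],-1],
    [[0,0,0.1],[0,-0.001,0.002],-1],
    [[0.2,0,0.02],[0,0,0],-1],
    [[0.4,0,0],[0,0,0],-1],
    [[0.45,0,0],[0,0,0],-1],
    [[0.35,0,0],[0,0,0],-1],
    [[0.2,0,0],[0,0,0],-1],
    [[0.1,0,0],[0,0,0],-1],
    [[0,0,0],[0,0,0],-1],
    [[0,0,0],[0,0,0],-1]
  ]
}}

```text
time_s: 42.98
tool_pos: [0.545, -0.3123, 0.0529]
eef_rot: [19.6, 89.9, -63.9]
contact_force: [-0.7, -0.3, -0.8]
gripper_width: 0.0336
```

```bash
python3 -c "
from h import *
plan([.5425,-.3113,.042],6.5,1)"
```

```text
[0.181, -0.039, -0.022] [0.0002, 0.0007, -0.0003]
```

Contact is expected at TCP z ≈ 0.040.

>>> {"name": "apply_moves", "arguments": {
  "moves": [
    [[0.08,-0.035,-0.02],[0,0.001,0],-1],
    [[0.05,0,0],[0,0,0],-1],
    [[0.03,0,0],[0,0,0],-1],
    [[0,0,0],[0,0,0],-1]
  ],
  "grip_force": 15
}}

```text
time_s: 43.48
tool_pos: [0.543, -0.3116, 0.0438]
eef_rot: [92.7, 89.9, 9.2]
contact_force: [-0.3, 0.1, -1.1]
gripper_width: 0.0338
```

>>> {"name": "apply_moves", "arguments": {
  "moves": [
    [[0.02,0,0],[0,0,0],-1],
    [[0.02,0,0],[0,0,0],-1],
    [[0.02,0,0],[0,0,0],-1],
    [[0,0,0],[0,0,0],-1]
  ],
  "grip_force": 8
}}

```text
time_s: 43.98
tool_pos: [0.5431, -0.3116, 0.0401]
eef_rot: [90.7, 89.9, 7.2]
contact_force: [-0.6, 0.5, -1.4]
gripper_width: 0.0337
```

>>> {"name": "apply_moves", "arguments": {
  "moves": [
    [[0.02,0,0],[0,0,0],-1],
    [[0.02,0,0],[0,0,0],-1],
    [[0,0,0],[0,0,0],-0.2],
    [[0,0,0],[0,0,0],-0.1],
    [[0,0,0],[0,0,0],0.1],
    [[0,0,0],[0,0,0],0.5],
    [[0,0,0],[0,0,0],1],
    [[0,0,0],[0,0,0],1],
    [[0,0,0],[0,0,0],1],
    [[-0.1,0,0],[0,0,0],1],
    [[-0.35,0,0],[0,0,0],1],
    [[-0.5,0,0],[0,0,0],1],
    [[-0.5,0,0],[0,0,0],1],
    [[-0.5,0,0],[0,0,0],1],
    [[-0.4,0,0],[0,0,0],1],
    [[-0.2,0,0],[0,0,0],1],
    [[0,0,0],[0,0,0],1]
  ],
  "grip_force": 4
}}

```text
time_s: 46.1
tool_pos: [0.5431, -0.3119, 0.2064]
eef_rot: [57.5, 89.5, -25.9]
contact_force: [0.6, -0.2, 0.3]
gripper_width: 0.0929
```

```bash
python3 -c "
from h import *
plan([.45,.1,.2],-5,14)"
```

```text
[0.005, -0.054, -0.5] [0.0046, 0.0001, -0.0002]
[0.005, -0.061, -0.499] [0.0046, 0.0001, -0.0002]
[0.005, -0.069, -0.498] [0.0046, 0.0001, -0.0002]
[0.005, -0.076, -0.497] [0.0046, 0.0001, -0.0002]
[0.005, -0.083, -0.496] [0.0046, 0.0001, -0.0002]
[0.006, -0.09, -0.495] [0.0046, 0.0001, -0.0002]
[0.006, -0.097, -0.493] [0.0046, 0.0001, -0.0002]
[0.006, -0.104, -0.492] [0.0046, 0.0001, -0.0002]
[0.006, -0.111, -0.49] [0.0046, 0.0001, -0.0002]
[0.006, -0.118, -0.489] [0.0046, 0.0001, -0.0002]
[0.007, -0.125, -0.487] [0.0046, 0.0001, -0.0002]
[0.007, -0.132, -0.485] [0.0046, 0.0001, -0.0002]
[0.007, -0.139, -0.483] [0.0046, 0.0001, -0.0002]
[0.007, -0.146, -0.481] [0.0046, 0.0001, -0.0002]
```

Now I move the arm clear of the stand for a final look.

>>> {"name": "apply_moves", "arguments": {
  "moves": [
    [[0,-0.05,-0.3],[0.0045,0,0],1],
    [[0,-0.06,-0.5],[0.0045,0,0],1],
    [[0,-0.07,-0.6],[0.0045,0,0],1],
    [[0,-0.08,-0.6],[0.0045,0,0],1],
    [[0,-0.08,-0.6],[0.0045,0,0],1],
    [[0,-0.09,-0.6],[0.0045,0,0],1],
    [[0,-0.1,-0.6],[0.0045,0,0],1],
    [[0,-0.1,-0.6],[0.0045,0,0],1],
    [[0,-0.11,-0.6],[0.0045,0,0],1],
    [[0,-0.12,-0.6],[0.0045,0,0],1],
    [[0,-0.12,-0.5],[0.0045,0,0],1],
    [[0,-0.12,-0.4],[0.0045,0,0],1],
    [[0,-0.1,-0.2],[0.0045,0,0],1],
    [[0,0,0],[0,0,0],1],
    [[0,0,0],[0,0,0],1]
  ]
}}

```text
time_s: 47.98
tool_pos: [0.4446, 0.1103, 0.1896]
eef_rot: [-91.0, 89.4, 174.5]
contact_force: [0.6, 0.2, -0.4]
gripper_width: 0.0928
```

```bash
python3 - <<'E'
from h import *
a=vision.get_image('top');b=vision.get_image('scene')
ctr=np.array([.5311,-.2098]);th=np.radians(6.5);Rz=np.array([[np.cos(th),-np.sin(th)],[np.sin(th),np.cos(th)]])
for l,z,by in(("ball",.044,.102),("crystal",.055,.034),("egg",.045,-.034),("cube",.052,-.102)):
    m,c=mask("top",l)
    if m is None: print(l,None);continue
    w=world("top",np.argwhere(m)[:,::-1].mean(0),z)[0,:2]
    print(l,round(c,2),w,"offset in stand mm",1000*(Rz.T@(w-ctr)-[0,by]))
A=cv2.resize(a[165:240,300:500],None,fx=4,fy=4,interpolation=cv2.INTER_CUBIC);B=cv2.resize(b[140:240,190:456],None,fx=3,fy=3,interpolation=cv2.INTER_CUBIC)
A=cv2.copyMakeBorder(A,0,0,0,0,0);B=cv2.copyMakeBorder(B,0,0,0,800-B.shape[1],0)
cv2.imwrite('pics/c11.png',np.vstack([A,B])[:,:,::-1])
E
```

```text
ball 0.74 [ 0.5229 -0.11  ] offset in stand mm [ 3.1897 -1.8939]
crystal 0.63 [ 0.5296 -0.1742] offset in stand mm [2.5586 1.5611]
egg 0.75 [ 0.5383 -0.2427] offset in stand mm [3.441  0.5409]
cube 0.71 [ 0.5428 -0.3051] offset in stand mm [0.8616 5.9716]
```

View pics/c11.png

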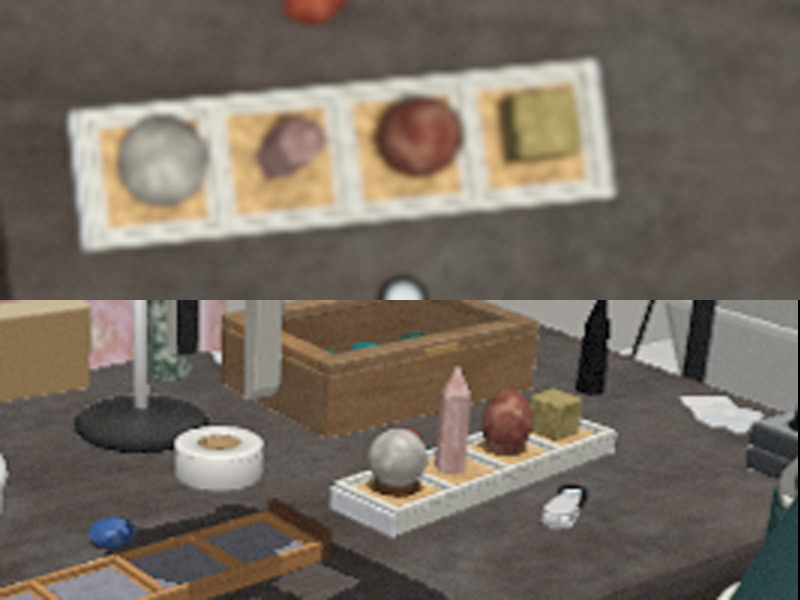

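```bash
python3 -c "
from h import *
ctr=np.array([.5311,-.2098]);th=np.radians(6.5);Rz=np.array([[np.cos(th),-np.sin(th)],[np.sin(th),np.cos(th)]])
P=[[517,95],[576,86],[580,155],[520,160]]
w=world('top',[[300+(x+.5)/4-.5,165+(y+.5)/4-.5] for x,y in P],.052)[:,:2];print(w, 1000*(Rz.T@(w.mean(0)-ctr)-[0,-.102]))
print(world('top',[[300+505/4,165+161/4]],.018))"
```

```text
[[ 0.5589 -0.2929]
 [ 0.5641 -0.3241]
 [ 0.5282 -0.3254]
 [ 0.5252 -0.2938]] [1.7046 1.95  ]
[[ 0.5277 -0.2976  0.018 ]]
```

The cube's top face sits about 2 mm from the bay centre; the earlier 6 mm came from the mask including its side face. I'm handing in.

```bash
python3 -c "
from cell import robot
print(robot.job_done(), robot.observe()['time_s'])"
```

```text
the job is handed in; nothing more can be done
the job is handed in; nothing more can be done
```

All four pieces are on the display stand in reverse order and the job is handed in, at about 48 s of the 115 s allowed. The rack read cube, egg, crystal, ball from the left; the stand now reads ball, crystal, egg, cube.

- **Upright and centred:** the last pictures show every piece standing upright in its own bay. They measure about 4 mm or less from the bay centres: ball 3.7, crystal 3.0, egg 3.5, cube 2.6 mm. Ball, crystal and egg each read about 3 mm too far back, which may be camera calibration.
- **Check that disagreed:** the network's outline put the cube 6 mm off centre. That outline included the cube's side face, and its top-face corners, picked by eye, give 2.6 mm, so I left it.
- **In-hand tilt:** the crystal seemed to lean about 3° in the grip while carried. I seated it with a soft grip and it stood straight after release. The egg was hidden behind the arm while I lowered it, but it showed upright in both later views.
- **Bystanders:** the blue stone, red stone and loupe looked unmoved in the pictures. The tweezers lay mostly outside the last crops, so I did not recheck them. No large contact force showed in any reading.

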